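# Stack a sieve column for washing coin finds

## Task

Put the small sieve column together on the round grey base: seat the receiving pan (closed floor) in the base first, then the fine-mesh sieve on it, then the taller coarse-mesh sieve, and last the lid with the knob, each upright and fully home in the one below. Leave the loupe, the glass dish and the pack of paper slips where they lie.

Things in the scene. Friction and masses are not known exactly. Their poses are not given: they have to be found in the camera images.
- pan_center (a point): Receiving pan: lowest round vessel, closed floor, 36 mm high. Steel, 58 mm outside diameter, wall 4 mm (bore 50). An 8 mm tapered foot (38 to 46 mm across, included in the height) drops into the bore of the part below until the shoulder rests on its rim. 0.08-0.23 kg, upright, yaw free; grip across the wall from above. Point: on the axis, half-way up, z up; seated, 10 mm above the base's point.
- fine_sieve_center (a point): Fine sieve: floor of 3.6 mm mesh, 42 mm high. Steel, 58 mm outside diameter, wall 4 mm (bore 50). An 8 mm tapered foot (38 to 46 mm across, included in the height) drops into the bore of the part below until the shoulder rests on its rim. 0.08-0.23 kg, upright, yaw free; grip across the wall from above. Point: on the axis, half-way up, z up; seated, 31 mm above the pan's point.
- coarse_sieve_center (a point): Coarse sieve: floor of 10.5 mm mesh, 56 mm high. Steel, 58 mm outside diameter, wall 4 mm (bore 50). An 8 mm tapered foot (38 to 46 mm across, included in the height) drops into the bore of the part below until the shoulder rests on its rim. 0.08-0.23 kg, upright, yaw free; grip across the wall from above. Point: on the axis, half-way up, z up; seated, 41 mm above the fine sieve's.
- lid_center (a point): Steel lid, 46 mm high: from its underside, tapered foot like the sieves' 0 to 8 mm, disc (58 mm across) 8 to 12, upright knob (18 mm diameter, collar 24 mm across up to 14.5 mm) 12 to 46. 0.07-0.14 kg, yaw free; grip the knob from above. Point: on the axis, 23 mm above its underside, z up; seated, 43 mm above the coarse sieve's.
- stand_seat (a point): Round base fixed to the desk for the column: grey disc 84 mm across, 14 mm high, with a round recess 50 mm across and 10 mm deep in its top, into which the pan's foot goes. The point is on its axis at the level of its top face (the rim of the recess); z points up.
- loupe: Bystander: loose black eye loupe, 41 mm diameter, 30 mm high. Origin at the centre of its underside, z up.
- glass_dish: Bystander: loose shallow glass dish with a coin in it, 68 mm diameter, 13 mm high. Origin at the centre of its underside, z up.
- label_slips: Bystander: loose banded pack of paper slips, 51 x 73 x 16 mm. Origin at the centre of its underside, its long side along its y, z up.
There are look-alikes about, which are no part of the job. Leave any green or purple look-alike of the part that bears fine_sieve_center alone.

How it is judged (in metres and radians):
On the way, in this order (a step that is already met when the one before it is completed fails the run):
1. the receiving pan sits home in the round base (z of pan_center in the frame of stand_seat between 0.007 and 0.013 m and horizontal distance between pan_center and stand_seat below 0.005 m and angle between pan_center's own z axis and vertical below 0.06 rad), for 0.2 s.
2. the fine sieve sits home on the pan (z of fine_sieve_center in the frame of pan_center between 0.028 and 0.034 m and horizontal distance between fine_sieve_center and pan_center below 0.005 m and angle between fine_sieve_center's own z axis and vertical below 0.06 rad), for 0.2 s.
3. the coarse sieve sits home on the fine sieve (z of coarse_sieve_center in the frame of fine_sieve_center between 0.038 and 0.044 m and horizontal distance between coarse_sieve_center and fine_sieve_center below 0.005 m and angle between coarse_sieve_center's own z axis and vertical below 0.06 rad), for 0.2 s.
4. the lid sits home on the coarse sieve (z of lid_center in the frame of coarse_sieve_center between 0.04 and 0.046 m and horizontal distance between lid_center and coarse_sieve_center below 0.005 m and angle between lid_center's own z axis and vertical below 0.06 rad), for 0.2 s.
At the end, for the whole second after the job is handed in: From the bottom up on the round base: pan, fine sieve, coarse sieve, lid; each with its axis within 5 mm of that of the part below, seated to within 3 mm of full depth, upright within 0.06 rad, released and at rest (all of step 1 and all of step 2 and all of step 3 and all of step 4 and linear speed of each of pan, fine_sieve, coarse_sieve, lid below 0.02 m/s); the robot touches nothing.
It fails at once if the loupe is pushed more than 25 mm or tipped over (distance of loupe from where it was at the start of the episode above 0.025 m or angle between loupe's own z axis and vertical above 0.6 rad).
It fails at once if the glass dish is pushed more than 25 mm or tipped over (distance of glass_dish from where it was at the start of the episode above 0.025 m or angle between glass_dish's own z axis and vertical above 0.6 rad).
It fails at once if the pack of paper slips is pushed more than 25 mm or tipped over (distance of label_slips from where it was at the start of the episode above 0.025 m or angle between label_slips's own z axis and vertical above 0.6 rad).
It also fails if it takes over 109 s, if anything falls off the work surface, if the arm or the gripper's body presses on something with over 40 N, if the wrist force passes 120 N, or if a joint passes its speed limit or range.

## Robot

A 6-joint arm with a two-finger parallel gripper is mounted at the origin on a cart in front of the work surface, level with it; the furniture and walls round the work are solid. World frame = base frame: x ahead of the robot, y to its left, z up, the work surface at z = 0. Lengths are in m, angles in degrees, forces in N, time in s.
With the tool pointing down it reaches from about 0.35 to 0.875 m from the base axis. Payload 4.2 kg.
Tool frame: the origin (TCP) lies on the centre line of the jaws, within the pads' length; the fingertips stand 19 mm ahead of it and the grasp point (between the pads) is the TCP; z points along the fingers, y is the line along which they close (so a half turn about z gives the same grasp; the last joint's range is limited). The gripper opens to 87 mm and grips with 3 to 60 N. Pads are 19 mm wide; open, the fingers measure 117 mm over their backs; the gripper's body (75 mm by 190 mm) begins 51 mm behind the grasp point.
Start: joints at [82.426, 22.042, 0.453, 0, -68.411, -14.817], TCP at [0.238, 0.578, 0.242] pointing down, gripper open.
Joint ranges: [-179.83, 179.83], [-69.29, 118.12], [-61.27, 80.66], [-181.25, 117.63], [-171.15, -9.14], [-177.46, 177.46]. Speed limits (degrees/s): [159.86, 159.86, 180, 180, 180, 180].

## Interface

Orientations are given as a 3x3 rotation matrix whose columns are the frame's x, y, z axes.
In Python, from station import sense, capture, finish_job, search_frame, masks_of gives the robot as it stands.
- The arm moves only by the tool drive_tool, never from a script. Its argument "rows" is a list of rows, each a list of 7 numbers: the opening in per cent of the stroke, from 0 (shut) to 100 (fully open), then the shift along the world's x, y, z in mm, then the turn, a rotation vector about the world's x, y, z in rad. In form: [[fingers, dx, dy, dz, wx, wy, wz], ...]. A call has 1 to 5 rows; each row shifts and turns the commanded pose from where the row before left it; what a row does not reach is not made up. A row lasts 1/12 s, in which the tool goes at most 41.7 mm and 7.16 degrees, less where a joint would pass 70% of its speed; a pose out of reach is approached as far as the arm can. A call is refused whole if a number of a shift passes 41.7 or a number of a turn 0.125, either way. A call with a gripper value outside its range is refused whole. The fingers move at their own pace and stop on an object; the grip force is fixed at half the most. Time passes only in rows, so rows that do not move let the fingers close. It gives the time, the measured TCP pose, the force, the opening and the grip force at its end, in the units of the state.
- sense(): the state, without advancing time (a new reading comes with each control period).
- capture(name): name is "scene" or "top" or "wrist"; returns a dict with "frame" (384x512x3 uint8, red, green, blue), "z_map" (384x512 float32, m along the optical axis (not along the pixel's ray), 0 where there is no reading), "fx", "fy", "cx", "cy" (pixels), "distortion" ([k1, k2, p1, p2, k3] as OpenCV has them; the pictures are not rectified), "R" (3x3) and "t" (3): a world point X has camera coordinates R X + t; the wrist camera has in their place "T_tool_cam" (4x4, takes a point from camera to tool coordinates, whose origin is the TCP and whose axes are the flange's). Camera axes: x right, y down, z forward; pixel columns grow to the right and rows downward; lengths in m; the calibration is good to about 2 mm. A picture is of the moment at which its call begins: read the wrist's pose just before it.
- finish_job(): hands the job in; it is judged then, once.
Trained networks look in a picture, given as the dict that the camera call returned (one of the last four; its "shot" number tells which), for a name from the list of things; names that differ only in an ending like _2 or _b are one class to them, and where a whole thing is asked for, a point or a joint stands for the part that bears it (a point fixed in the world has none). Each returns a list of dicts, best first, with "p" (0 to 1); they miss things now and then, are a little off and sometimes report something else, mostly with a low value. They report only what shows in the picture. A call takes as long as a camera call. They do not tell look-alikes from the thing itself.
- search_frame(label, picture): "xy" ([column, row] in pixels, amid what is visible of it).
- masks_of(label, picture): "region" (384x512 bool, what is visible of it) and "xy" ([column, row] in pixels, amid what is visible of it).
The state is a dict: "time_s": time; "joints": joint angles; "joint_velocities": joint speeds; "effort": joint torques, N m; "tcp_pos": TCP position; "ee_rot": TCP orientation; "wrist_force": force on the tool from outside, world axes, zero at the start; "moment": the same for the moment, N m; "gripper_width": opening from 0.0 (shut) to 1.0 (fully open); "gripper_force": force on a finger pad.
Only numpy, scipy, OpenCV 4.12 (cv2) and the standard library are available. Lean on these libraries where they do the work, as an engineer would, in place of code of your own. Each camera call takes 0.05 s, during which the arm holds its last target. There are 200 camera calls.

## Working session

There is one attempt and no reset: what is moved stays moved. The work goes in short steps, Python scripts to look and compute and a tool call to move; the robot and the scene stay as the last step left them, time stands still between calls to the robot, and variables do not carry over. Pictures are saved under pics/ and viewed, at most 14 in all, crops included, and the job is handed in when it is done.

Besides the shell and the picture viewer there is one more tool, called after "Emit:" as name(argument=value, ...), one argument or row to a line, values as JSON. drive_tool: Moves the arm, as the interface text tells. Its arguments: {"type":"object","properties":{"rows":{"type":"array"}},"required":["rows"]}

```bash
mkdir -p pics; ls; cat > h.py <<'E'
import numpy as np, cv2
from station import *
def world(c,uv,z=None,pose=None):
    uv=np.array(uv,float).reshape(-1,1,2)
    K=np.array([[c['fx'],0,c['cx']],[0,c['fy'],c['cy']],[0,0,1]])
    n=cv2.undistortPoints(uv,K,np.array(c['distortion'],float)).reshape(-1,2)
    r=np.c_[n,np.ones(len(n))]
    if 'R' in c: R=np.array(c['R']).T; o=-R@np.array(c['t'])
    else:
        T=np.array(c['T_tool_cam']); A=np.array(pose['ee_rot']); R=A@T[:3,:3]; o=np.array(pose['tcp_pos'])+A@T[:3,3]
    d=r@R.T
    if z is None:
        zz=np.array([c['z_map'][int(v),int(u)] for u,v in uv.reshape(-1,2)]); s=zz
        return o+d*s[:,None]
    return o+d*((z-o[2])/d[:,2])[:,None]
def cloud(c,mask,pose=None):
    v,u=np.nonzero(mask&(c['z_map']>0))
    return world(c,np.c_[u,v],None,pose)
def save(c,n): cv2.imwrite('pics/'+n,c['frame'][:,:,::-1])
E
python3 - <<'E'
from h import *
for n in ['scene','top']:
    c=capture(n); save(c,n+'1.png')
    for l in ['pan_center','fine_sieve_center','coarse_sieve_center','lid_center','stand_seat','loupe','glass_dish','label_slips']:
        try:
            for m in masks_of(l,c)[:5]:
                P=cloud(c,m['region']); 
                if len(P)==0: continue
                t=P[P[:,2]>P[:,2].max()-.006]
                print(n,l,round(m['p'],2),np.round(m['xy']),len(P),'med',np.round(np.median(P,0),3),'zmax',np.round(np.percentile(P[:,2],98),3),'bbox',np.round(np.percentile(P,[2,98],0)[:,:2].ravel(),3))
        except Exception as e: print(l,e)
print(sense()['time_s'])
E
```

```text
pics
scene pan_center 0.91 [243. 208.] 449 med [0.503 0.075 0.026] zmax 0.039 bbox [0.472 0.046 0.528 0.101]
scene fine_sieve_center 0.78 [160. 205.] 472 med [0.377 0.245 0.029] zmax 0.044 bbox [0.349 0.222 0.412 0.276]
scene fine_sieve_center 0.67 [220. 172.] 315 med [0.59  0.231 0.03 ] zmax 0.044 bbox [0.571 0.208 0.627 0.262]
scene fine_sieve_center 0.65 [229. 157.] 276 med [0.697 0.285 0.032] zmax 0.045 bbox [0.672 0.257 0.728 0.313]
scene fine_sieve_center 0.64 [189. 162.] 320 med [0.574 0.331 0.029] zmax 0.042 bbox [0.55  0.309 0.605 0.364]
scene fine_sieve_center 0.45 [285. 182.] 330 med [0.699 0.083 0.006] zmax 0.016 bbox [0.662 0.05  0.729 0.117]
scene coarse_sieve_center 0.69 [301. 209.] 600 med [ 0.569 -0.047  0.041] zmax 0.059 bbox [ 0.553 -0.072  0.608 -0.019]
scene lid_center 0.49 [155. 180.] 178 med [0.456 0.348 0.013] zmax 0.046 bbox [0.437 0.33  0.483 0.376]
scene stand_seat 0.98 [329. 265.] 908 med [ 0.478 -0.183  0.01 ] zmax 0.017 bbox [ 0.44  -0.222  0.516 -0.146]
scene loupe 0.64 [280. 239.] 319 med [ 0.453 -0.06   0.025] zmax 0.033 bbox [ 0.439 -0.076  0.476 -0.
[... 787 characters left out ...]
581 0.342 0.016] zmax 0.045 bbox [0.549 0.31  0.605 0.364]
top coarse_sieve_center 0.58 [306. 182.] 326 med [ 0.583 -0.047  0.025] zmax 0.059 bbox [ 0.551 -0.07   0.605 -0.016]
top lid_center 0.63 [170. 220.] 292 med [0.462 0.352 0.014] zmax 0.049 bbox [0.438 0.327 0.489 0.38 ]
top stand_seat 0.64 [347. 215.] 574 med [ 0.48  -0.181  0.011] zmax 0.019 bbox [ 0.444 -0.216  0.513 -0.141]
top loupe 0.44 [306. 225.] 163 med [ 0.457 -0.057  0.026] zmax 0.033 bbox [ 0.44  -0.081  0.475 -0.038]
top glass_dish 0.94 [260. 145.] 390 med [0.695 0.083 0.004] zmax 0.017 bbox [0.66  0.052 0.725 0.114]
top label_slips 0.72 [220. 223.] 335 med [0.466 0.207 0.015] zmax 0.019 bbox [0.445 0.175 0.487 0.241]
0.9
```

```bash
python3 - <<'E'
import cv2
a=cv2.imread('pics/scene1.png')[130:290,120:370]; cv2.imwrite('pics/a.png',cv2.resize(a,None,fx=3.2,fy=3.2,interpolation=cv2.INTER_CUBIC))
a=cv2.imread('pics/top1.png')[120:280,140:390]; cv2.imwrite('pics/b.png',cv2.resize(a,None,fx=3.2,fy=3.2,interpolation=cv2.INTER_CUBIC))
E
```

```text
(no output)
```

View pics/a.png

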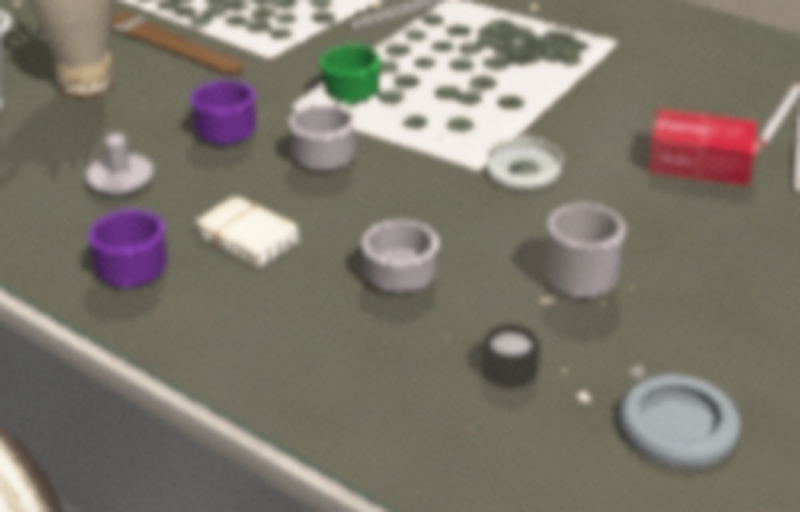

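View pics/b.png

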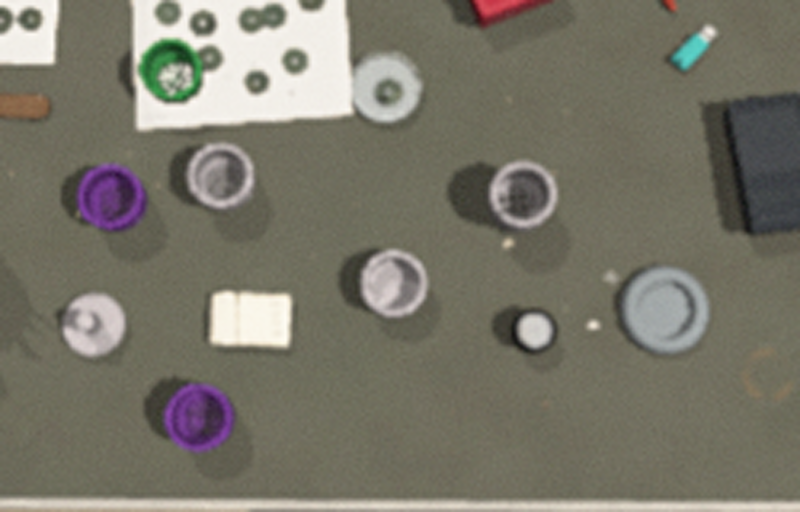

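Candidates for the fine sieve in the scene picture are grey steel (220,172), purple (160,205), purple (189,162) and green (229,157). I choose the grey one at (220,172). The pan is the low grey vessel with a closed floor at (243,208), the coarse sieve is the tall one at (301,209), the lid is at (155,180) and the base at (329,265). Next I fit the rims and take a close crop of the choice.

```bash
cat >> h.py <<'E'
from scipy.optimize import least_squares
def circ(P,zt,r,c0,tol=.004,rad=.05):
    q=P[(abs(P[:,2]-zt)<tol)&(np.hypot(*(P[:,:2]-c0).T)<rad)]
    f=lambda p:np.hypot(q[:,0]-p[0],q[:,1]-p[1])-r
    s=least_squares(f,c0,loss='soft_l1',f_scale=.002)
    return np.round(s.x,4),len(q),np.round(np.median(q[:,2]),4)
E
python3 - <<'E'
from h import *
print({k:np.round(v,3).tolist() for k,v in sense().items()})
A={'pan':(.036,.027,(.499,.074)),'fine':(.042,.027,(.598,.235)),'coarse':(.056,.027,(.579,-.044)),'knob':(.046,.006,(.462,.352)),'liddisc':(.012,.02,(.462,.352)),'stand':(.014,.0335,(.478,-.181)),'loupe':(.03,.015,(.457,-.057))}
for n in ['scene','top']:
    c=capture(n);P=cloud(c,np.ones((384,512),bool))
    for k,(z,r,c0) in A.items(): print(n,k,*circ(P,z+.002,r,np.array(c0)))
    t=P[(P[:,2]>.07)&(P[:,0]>.3)&(P[:,0]<.9)&(abs(P[:,1])<.7)]
    H,_,_=np.histogram2d(t[:,0],t[:,1],bins=[np.arange(.3,.91,.1),np.arange(-.7,.71,.1)]);print(H.astype(int))
    if n=='top': cv2.imwrite('pics/f.png',cv2.resize(c['frame'][155:200,185:235,::-1],None,fx=10,fy=10,interpolation=cv2.INTER_CUBIC))
E
```

```text
{'time_s': 0.9, 'joints': [82.426, 22.039, 0.451, 0.0, -68.41, -14.816], 'joint_velocities': [-0.014, -0.03, -0.022, -0.001, -0.067, 0.021], 'effort': [0.001, -39.045, 18.762, 4.224, 0.016, -0.0], 'tcp_pos': [0.238, 0.578, 0.242], 'ee_rot': [[0.925, -0.381, 0.0], [-0.381, -0.925, 0.0], [-0.0, -0.0, -1.0]], 'wrist_force': [-0.284, 0.209, 0.506], 'moment': [-0.008, 0.013, 0.006], 'gripper_force': 0.0, 'gripper_width': 0.999}
scene pan [0.5   0.074] 113 0.0372
scene fine [0.5993 0.2358] 75 0.0428
scene coarse [ 0.5811 -0.0437] 120 0.0571
scene knob [0.4625 0.3553] 15 0.0454
scene liddisc [0.4628 0.3558] 138 0.012
scene stand [ 0.4787 -0.1827] 388 0.0147
scene loupe [ 0.4576 -0.057 ] 80 0.0305
[[  0   0   0   0   0   0   0   0   0   0   0   0 254 103]
 [  0   0   0   0   0   0   0   0   0   0   0   0 253 107]
 [  0   0   0   0   0   0   0   0   0   0   0 526 702  43]
 [  0   0   0   0   0   0   0   0   0   0   0   5  19   0]
 [  0   0   0   0   0   0   0   0   0   0   0   0   0   0]
 [  0   0   0   0   0   0   0   0   0   0   0   0   0   0]]
top pan [0.4983 0.0737] 87 0.0367
top fine [0.5979 0.2356] 97 0.0425
top coarse [ 0.5792 -0.0443] 100 0.0568
top knob [0.4631 0.3546] 25 0.0476
top liddisc [0.4642 0.356 ] 222 0.0136
top stand [ 0.4796 -0.1799] 267 0.0152
top loupe [ 0.4573 -0.056 ] 46 0.0305
[[  0   0   0   0   0   0   0   0   0   0   0   0 206 180]
 [  0   0   0   0   0   0   0   0   0   0   0   0 219  52]
 [  0   0   0   0   0   0   0   0   0   0   0 345 847 110]
 [  0   0   0   0   0   0   0   0   0   0   0   0  20   0]
 [  0   0   0   0   0   0   0   0   0   0   0   0   0   0]
 [  0   0   0   0   0   0   0   0   0   0   0   0   0   0]]
```

View pics/f.png

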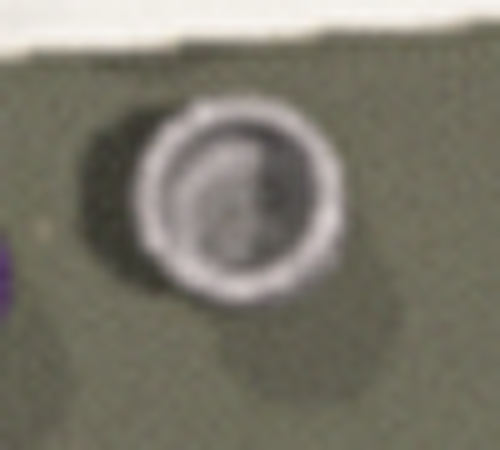

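The close crop confirms it: the grey steel sieve at top pixel (210,176) has a mesh floor and is neither green nor purple. Moving to the pan.

Emit:
drive_tool(
  rows=[
    [100,17.4,-33.6,0,0,0,0],
    [100,17.4,-33.6,0,0,0,0],
    [100,17.4,-33.6,0,0,0,0],
    [100,17.4,-33.6,0,0,0,0],
    [100,17.4,-33.6,0,0,0,0],
  ],
)

```text
time_s: 1.42
tcp_pos: [0.3255, 0.4083, 0.2417]
ee_rot: [[0.925, -0.38, 0.0], [-0.38, -0.925, 0.0], [0.0, -0.0, -1.0]]
wrist_force: [0.1, 0.3, 0.1]
gripper_width: 1.003
gripper_force: 0.0
```

Emit:
drive_tool(
  rows=[
    [100,17.4,-33.6,0,0,0,0],
    [100,17.4,-33.6,0,0,0,0],
    [100,17.4,-33.6,0,0,0,0],
    [100,17.4,-33.6,0,0,0,0],
    [100,17.4,-33.6,0,0,0,0],
  ],
)

```text
time_s: 1.83
tcp_pos: [0.4125, 0.2402, 0.242]
ee_rot: [[0.925, -0.38, 0.001], [-0.38, -0.925, 0.001], [0.0, -0.001, -1.0]]
wrist_force: [1.2, -0.1, 0.4]
gripper_width: 1.001
gripper_force: 0.0
```

Emit:
drive_tool(
  rows=[
    [100,17.4,-33.6,-15,0,0,0],
    [100,17.4,-33.6,-15,0,0,0],
    [100,17.4,-33.6,-15,0,0,0],
    [100,17.4,-33.6,-15,0,0,0],
    [100,17.4,-33.6,-15,0,0,0],
  ],
)

```text
time_s: 2.25
tcp_pos: [0.4997, 0.0722, 0.1664]
ee_rot: [[0.925, -0.381, 0.001], [-0.381, -0.925, 0.0], [0.001, -0.001, -1.0]]
wrist_force: [0.6, 0.4, 0.8]
gripper_width: 0.998
gripper_force: 0.0
```

Emit:
drive_tool(
  rows=[
    [100,0,0,0,0,0,0],
    [100,0,0,0,0,0,0],
    [100,0,0,0,0,0,0],
  ],
)

```text
time_s: 2.5
tcp_pos: [0.4993, 0.0738, 0.1667]
ee_rot: [[0.924, -0.382, 0.0], [-0.382, -0.924, 0.0], [0.0, -0.0, -1.0]]
wrist_force: [-1.2, 0.0, -0.4]
gripper_width: 0.999
gripper_force: 0.0
```

```bash
cat > w.py <<'E'
import sys
from h import *
z,r,x,y=map(float,sys.argv[1:5])
s=sense();c=capture('wrist')
P=cloud(c,np.ones((384,512),bool),s)
print(np.round(s['tcp_pos'],4),circ(P,z,r,np.array([x,y])))
if len(sys.argv)>5: save(c,sys.argv[5])
E
python3 w.py .036 .027 .499 .074 w1.png
```

```text
[0.4993 0.0738 0.1667] (array([0.5012, 0.075 ]), 862, np.float64(0.036))
```

View pics/w1.png

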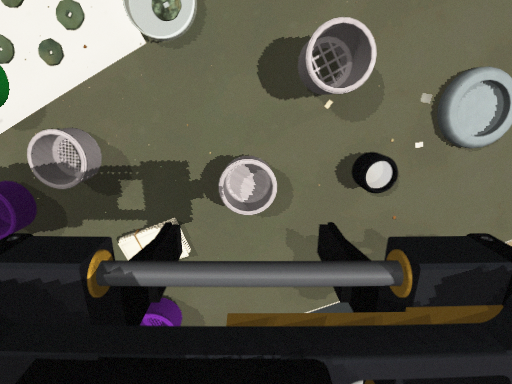

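The wrist picture shows the pan (closed floor) at (248,186), the fine mesh at (65,157), the coarse sieve at (338,55) and the base at (478,105), all matching the choices. Descending on the pan.

Emit:
drive_tool(
  rows=[
    [100,0.9,0.8,-35,0,0,0],
    [100,0,0,-35,0,0,0],
    [100,0,0,-30,0,0,0],
    [100,0,0,-20,0,0,0],
    [100,0,0,-15.5,0,0,0],
  ],
)

```text
time_s: 2.97
tcp_pos: [0.4992, 0.0761, 0.0299]
ee_rot: [[0.926, -0.378, -0.001], [-0.378, -0.926, -0.0], [-0.001, 0.001, -1.0]]
wrist_force: [0.0, 0.6, -0.4]
gripper_width: 1.003
gripper_force: 0.0
```

Emit:
drive_tool(
  rows=[
    [30,0,0,0,0,0,0],
    [30,0,0,0,0,0,0],
    [30,0,0,0,0,0,0],
    [30,0,0,0,0,0,0],
    [30,0,0,0,0,0,0],
  ],
)

```text
time_s: 3.38
tcp_pos: [0.5008, 0.0754, 0.0325]
ee_rot: [[0.925, -0.38, 0.003], [-0.38, -0.925, 0.001], [0.002, -0.002, -1.0]]
wrist_force: [0.1, -0.6, -0.4]
gripper_width: 0.71
gripper_force: 0.0
```

Emit:
drive_tool(
  rows=[
    [30,0,0,0,0,0,0],
    [30,0,0,0,0,0,0],
    [30,0,0,0,0,0,0],
    [30,0,0,0,0,0,0],
  ],
)

```text
time_s: 3.72
tcp_pos: [0.5006, 0.0751, 0.0323]
ee_rot: [[0.925, -0.381, 0.002], [-0.381, -0.925, 0.001], [0.002, -0.002, -1.0]]
wrist_force: [-2.2, 1.2, 6.6]
gripper_width: 0.653
gripper_force: 30.0
```

Emit:
drive_tool(
  rows=[
    [30,0,0,15,0,0,0],
    [30,0,0,30,0,0,0],
    [30,0,0,35,0,0,0],
    [30,-3,-36.5,10,0,0,0],
    [30,-3,-36.5,0,0,0,0],
  ],
)

```text
time_s: 4.13
tcp_pos: [0.4965, 0.0026, 0.1248]
ee_rot: [[0.926, -0.377, 0.009], [-0.377, -0.926, 0.002], [0.007, -0.005, -1.0]]
wrist_force: [0.9, -0.7, -1.5]
gripper_width: 0.654
gripper_force: 30.0
```

Emit:
drive_tool(
  rows=[
    [30,-3,-36.5,0,0,0,0],
    [30,-3,-36.5,0,0,0,0],
    [30,-3,-36.5,0,0,0,0],
    [30,-3,-36.5,0,0,0,0],
    [30,-3,-36.5,0,0,0,0],
  ],
)

```text
time_s: 4.55
tcp_pos: [0.4782, -0.1826, 0.1211]
ee_rot: [[0.925, -0.381, 0.0], [-0.381, -0.925, 0.0], [-0.0, -0.0, -1.0]]
wrist_force: [0.1, 0.5, -0.8]
gripper_width: 0.653
gripper_force: 30.0
```

Emit:
drive_tool(
  rows=[
    [30,0,0,0,0,0,0],
    [30,0,0,0,0,0,0],
    [30,0,0,0,0,0,0],
  ],
)

```text
time_s: 4.8
tcp_pos: [0.4785, -0.181, 0.1209]
ee_rot: [[0.924, -0.382, -0.0], [-0.382, -0.924, 0.0], [-0.001, -0.0, -1.0]]
wrist_force: [0.7, 0.3, -0.7]
gripper_width: 0.651
gripper_force: 30.0
```

```bash
python3 w.py .014 .0335 .479 -.181 w2.png; python3 - <<'E'
from h import *
print(sense()['gripper_width'],sense()['wrist_force'])
for n in ['scene','top']:
    c=capture(n);P=cloud(c,np.ones((384,512),bool));print(n)
    print(circ(P,.015,.0335,np.array([.479,-.181]),.003))
    print(circ(P,.109,.027,np.array([.479,-.181]),.005,.033))
E
```

```text
[ 0.4785 -0.181   0.1209] (array([ 0.4825, -0.182 ]), 2033, np.float64(0.014))
0.6566956015348806 [-0.2460749   0.65542416 -0.84512432]
scene
(array([ 0.4787, -0.1826]), 385, np.float64(0.0147))
(array([ 0.4777, -0.1817]), 159, np.float64(0.1088))
top
(array([ 0.4798, -0.1825]), 60, np.float64(0.0151))
(array([ 0.4785, -0.1768]), 7, np.float64(0.1116))
```

View pics/w2.png

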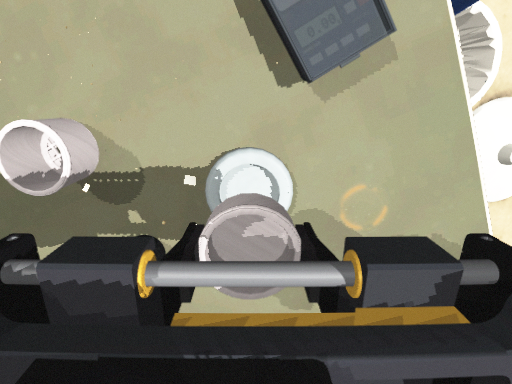

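Emit:
drive_tool(
  rows=[
    [30,1.3,-1,-20,0,0,0],
    [30,0,0,-20,0,0,0],
    [30,0,0,-15,0,0,0],
    [30,0,0,-10,0,0,0],
    [30,0,0,-5,0,0,0],
  ],
)

```text
time_s: 5.37
tcp_pos: [0.4798, -0.1809, 0.0498]
ee_rot: [[0.925, -0.379, -0.002], [-0.379, -0.925, 0.0], [-0.002, 0.001, -1.0]]
wrist_force: [0.1, -0.0, -0.9]
gripper_width: 0.652
gripper_force: 30.0
```

Emit:
drive_tool(
  rows=[
    [30,0,0,-3,0,0,0],
    [30,0,0,-3,0,0,0],
    [30,0,0,-2.5,0,0,0],
    [30,0,0,-2.5,0,0,0],
  ],
)

```text
time_s: 5.7
tcp_pos: [0.4808, -0.1818, 0.0405]
ee_rot: [[0.925, -0.381, 0.002], [-0.381, -0.925, -0.0], [0.001, -0.0, -1.0]]
wrist_force: [-0.1, 0.0, -1.3]
gripper_width: 0.655
gripper_force: 30.0
```

Emit:
drive_tool(
  rows=[
    [30,0,0,-1.5,0,0,0],
    [30,0,0,-1,0,0,0],
    [30,0,0,0,0,0,0],
  ],
)

```text
time_s: 5.95
tcp_pos: [0.4802, -0.1819, 0.0376]
ee_rot: [[0.925, -0.381, 0.0], [-0.381, -0.925, -0.0], [0.0, -0.0, -1.0]]
wrist_force: [0.8, 0.1, -0.5]
gripper_width: 0.653
gripper_force: 30.0
```

Emit:
drive_tool(
  rows=[
    [30,0,0,-1,0,0,0],
    [30,0,0,-0.7,0,0,0],
    [30,0,0,0,0,0,0],
  ],
)

```text
time_s: 6.2
tcp_pos: [0.4804, -0.1819, 0.0363]
ee_rot: [[0.925, -0.381, 0.0], [-0.381, -0.925, -0.0], [0.0, -0.0, -1.0]]
wrist_force: [-1.6, 0.7, 2.7]
gripper_width: 0.651
gripper_force: 30.0
```

Contact at seating depth. Releasing and rising.

Emit:
drive_tool(
  rows=[
    [100,0,0,0,0,0,0],
    [100,0,0,0,0,0,0],
    [100,0,0,0,0,0,0],
    [100,0,0,0,0,0,0],
  ],
)

```text
time_s: 6.53
tcp_pos: [0.4802, -0.1818, 0.0357]
ee_rot: [[0.925, -0.381, -0.0], [-0.381, -0.925, 0.0], [-0.0, 0.0, -1.0]]
wrist_force: [0.1, -0.0, 0.3]
gripper_width: 0.87
gripper_force: 0.0
```

Emit:
drive_tool(
  rows=[
    [100,0,0,10,0,0,0],
    [100,0,0,30,0,0,0],
    [100,0,0,35,0,0,0],
    [100,0,0,35,0,0,0],
    [100,0,0,20,0,0,0],
  ],
)

```text
time_s: 6.95
tcp_pos: [0.4818, -0.1822, 0.1706]
ee_rot: [[0.925, -0.38, 0.006], [-0.38, -0.925, -0.001], [0.006, -0.001, -1.0]]
wrist_force: [1.5, 0.2, 0.9]
gripper_width: 0.998
gripper_force: 0.0
```

Emit:
drive_tool(
  rows=[
    [100,0,0,0,0,0,0],
    [100,0,0,0,0,0,0],
  ],
)

```text
time_s: 7.12
tcp_pos: [0.4808, -0.1818, 0.1678]
ee_rot: [[0.925, -0.381, 0.004], [-0.381, -0.925, -0.0], [0.004, -0.002, -1.0]]
wrist_force: [-1.0, 0.2, -0.1]
gripper_width: 0.999
gripper_force: 0.0
```

```bash
python3 w.py .042 .027 .480 -.182 w3.png;python3 w.py .014 .0335 .480 -.182; python3 - <<'E'
from h import *
for n in ['scene','top']:
    c=capture(n);P=cloud(c,np.ones((384,512),bool));print(n)
    print(circ(P,.015,.0385,np.array([.479,-.181]),.003))
    print(circ(P,.042,.027,np.array([.479,-.181]),.004,.033))
    print(circ(P,.043,.027,np.array([.5985,.2357]),.004,.033))
E
```

```text
[ 0.4808 -0.1818  0.1678] (array([ 0.4808, -0.1821]), 823, np.float64(0.0401))
[ 0.4799 -0.1817  0.1663] (array([ 0.4875, -0.1836]), 2920, np.float64(0.0143))
scene
(array([ 0.4808, -0.1818]), 381, np.float64(0.0149))
(array([ 0.4796, -0.1829]), 156, np.float64(0.0406))
(array([0.5992, 0.236 ]), 87, np.float64(0.0421))
top
(array([ 0.4918, -0.2145]), 118, np.float64(0.0152))
(array([ 0.4806, -0.1814]), 29, np.float64(0.0413))
(array([0.5979, 0.2356]), 97, np.float64(0.0426))
```

View pics/w3.png

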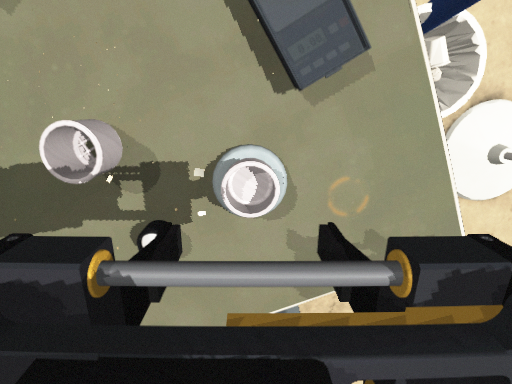

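The pan at (250,188) sits concentric and level in the base. Next the fine sieve.

Emit:
drive_tool(
  rows=[
    [100,9.9,34.8,0,0,0,0],
    [100,9.9,34.8,0,0,0,0],
    [100,9.9,34.8,0,0,0,0],
    [100,9.9,34.8,0,0,0,0],
    [100,9.9,34.8,0,0,0,0],
  ],
)

```text
time_s: 7.73
tcp_pos: [0.5293, -0.0064, 0.1646]
ee_rot: [[0.925, -0.381, -0.003], [-0.381, -0.925, -0.001], [-0.002, 0.002, -1.0]]
wrist_force: [0.9, -0.5, -0.0]
gripper_width: 1.001
gripper_force: 0.0
```

Emit:
drive_tool(
  rows=[
    [100,9.9,34.8,0,0,0,0],
    [100,9.9,34.8,0,0,0,0],
    [100,9.9,34.8,0,0,0,0],
    [100,9.9,34.8,0,0,0,0],
    [100,9.9,34.8,0,0,0,0],
  ],
)

```text
time_s: 8.15
tcp_pos: [0.5789, 0.1677, 0.1643]
ee_rot: [[0.925, -0.381, -0.003], [-0.381, -0.925, -0.002], [-0.002, 0.002, -1.0]]
wrist_force: [0.1, 0.2, -0.5]
gripper_width: 1.001
gripper_force: 0.0
```

Emit:
drive_tool(
  rows=[
    [100,9.9,34.8,0,0,0,0],
    [100,9.9,34.8,0,0,0,0],
    [100,0,0,0,0,0,0],
    [100,0,0,0,0,0,0],
    [100,0,0,0,0,0,0],
  ],
)

```text
time_s: 8.57
tcp_pos: [0.5982, 0.2352, 0.1642]
ee_rot: [[0.925, -0.381, -0.003], [-0.381, -0.925, -0.002], [-0.002, 0.003, -1.0]]
wrist_force: [0.2, 0.4, -0.1]
gripper_width: 1.001
gripper_force: 0.0
```

```bash
python3 w.py .042 .027 .599 .236 w4.png
```

```text
[0.5982 0.2352 0.1642] (array([0.6009, 0.237 ]), 925, np.float64(0.0421))
```

View pics/w4.png

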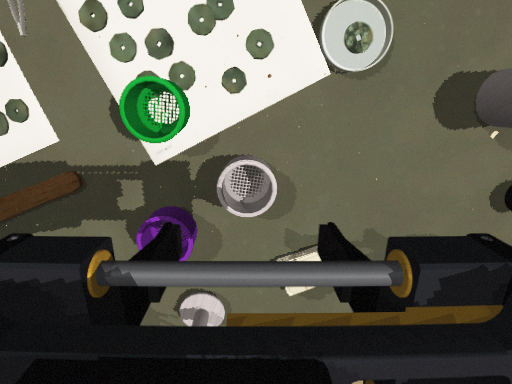

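The fine steel mesh is at (246,187), with the purple and green ones clear of the fingers. Descending.

Emit:
drive_tool(
  rows=[
    [100,1.6,1,-35,0,0,0],
    [100,0,0,-35,0,0,0],
    [100,0,0,-30,0,0,0],
    [100,0,0,-20,0,0,0],
    [100,0,0,-11,0,0,0],
  ],
)

```text
time_s: 9.03
tcp_pos: [0.5987, 0.234, 0.0317]
ee_rot: [[0.924, -0.383, -0.005], [-0.383, -0.924, -0.003], [-0.004, 0.005, -1.0]]
wrist_force: [-0.3, -0.4, -0.1]
gripper_width: 0.999
gripper_force: 0.0
```

Emit:
drive_tool(
  rows=[
    [30,0,0,0,0,0,0],
    [30,0,0,0,0,0,0],
    [30,0,0,0,0,0,0],
    [30,0,0,0,0,0,0],
    [30,0,0,0,0,0,0],
  ],
)

```text
time_s: 9.45
tcp_pos: [0.6015, 0.2372, 0.0366]
ee_rot: [[0.925, -0.381, 0.003], [-0.381, -0.925, 0.002], [0.002, -0.003, -1.0]]
wrist_force: [-0.8, -0.1, -0.2]
gripper_width: 0.707
gripper_force: 0.0
```

Emit:
drive_tool(
  rows=[
    [30,0,0,0,0,0,0],
    [30,0,0,0,0,0,0],
    [30,0,0,0,0,0,0],
    [30,0,0,0,0,0,0],
  ],
)

```text
time_s: 9.78
tcp_pos: [0.6013, 0.2371, 0.0364]
ee_rot: [[0.925, -0.38, 0.002], [-0.38, -0.925, 0.001], [0.001, -0.001, -1.0]]
wrist_force: [-2.0, -0.8, 6.5]
gripper_width: 0.654
gripper_force: 30.0
```

Emit:
drive_tool(
  rows=[
    [30,0,0,15,0,0,0],
    [30,0,0,30,0,0,0],
    [30,0,0,35,0,0,0],
    [30,-10,-34.9,10,0,0,0],
    [30,-10,-34.9,10,0,0,0],
  ],
)

```text
time_s: 10.2
tcp_pos: [0.5813, 0.1682, 0.1365]
ee_rot: [[0.926, -0.378, 0.003], [-0.378, -0.926, 0.002], [0.002, -0.003, -1.0]]
wrist_force: [-0.7, -1.2, -3.1]
gripper_width: 0.661
gripper_force: 30.0
```

Emit:
drive_tool(
  rows=[
    [30,-10,-34.9,10,0,0,0],
    [30,-10,-34.9,0,0,0,0],
    [30,-10,-34.9,0,0,0,0],
    [30,-10,-34.9,0,0,0,0],
    [30,-10,-34.9,0,0,0,0],
  ],
)

```text
time_s: 10.62
tcp_pos: [0.5294, -0.0089, 0.1446]
ee_rot: [[0.925, -0.381, -0.001], [-0.381, -0.925, 0.0], [-0.001, -0.0, -1.0]]
wrist_force: [0.0, -0.0, -1.3]
gripper_width: 0.659
gripper_force: 30.0
```

Emit:
drive_tool(
  rows=[
    [30,-10,-34.9,0,0,0,0],
    [30,-10,-34.9,0,0,0,0],
    [30,-10,-34.9,0,0,0,0],
    [30,-10,-34.9,0,0,0,0],
    [30,-10,-34.9,0,0,0,0],
  ],
)

```text
time_s: 11.03
tcp_pos: [0.4795, -0.1833, 0.1446]
ee_rot: [[0.925, -0.381, -0.0], [-0.381, -0.925, 0.001], [-0.001, -0.0, -1.0]]
wrist_force: [1.1, -0.7, -2.5]
gripper_width: 0.66
gripper_force: 30.0
```

Emit:
drive_tool(
  rows=[
    [30,0,0,0,0,0,0],
    [30,0,0,0,0,0,0],
    [30,0,0,0,0,0,0],
  ],
)

```text
time_s: 11.28
tcp_pos: [0.4804, -0.182, 0.1446]
ee_rot: [[0.924, -0.382, -0.0], [-0.382, -0.924, 0.0], [-0.0, -0.0, -1.0]]
wrist_force: [-0.3, 0.1, -1.3]
gripper_width: 0.664
gripper_force: 30.0
```

```bash
cat > m.py <<'E'
import sys
from h import *
a=np.array([.4803,-.182])
zl,zu=map(float,sys.argv[1:3])
print(np.round(sense()['tcp_pos'],4))
for n in ['scene','top','wrist']:
    s=sense();c=capture(n);P=cloud(c,np.ones((384,512),bool),s)
    for z in (zl,zu): 
        try: print(n,circ(P,z,.027,a,.004,.033))
        except Exception as e: print(n,z,'none')
E
python3 m.py .042 .157
```

```text
[ 0.4804 -0.182   0.1446]
scene (array([ 0.4796, -0.1829]), 156, np.float64(0.0407))
scene (array([ 0.4799, -0.1791]), 31, np.float64(0.1563))
top (array([ 0.4804, -0.1804]), 24, np.float64(0.0416))
top (array([ 0.4795, -0.1784]), 8, np.float64(0.1542))
wrist (array([ 0.4811, -0.1821]), 632, np.float64(0.04))
wrist (array([ 0.4867, -0.1857]), 126, np.float64(0.1557))
```

```bash
python3 m.py .042 .151
```

```text
[ 0.481  -0.181   0.1448]
scene (array([ 0.4796, -0.1831]), 156, np.float64(0.0407))
scene (array([ 0.4797, -0.1813]), 143, np.float64(0.1513))
top (array([ 0.4805, -0.1807]), 25, np.float64(0.0412))
top (array([ 0.4798, -0.1796]), 30, np.float64(0.1514))
wrist (array([ 0.4811, -0.1821]), 642, np.float64(0.04))
wrist (array([ 0.4812, -0.1809]), 2312, np.float64(0.1505))
```

Emit:
drive_tool(
  rows=[
    [30,0,-1.2,-20,0,0,0],
    [30,0,0,-20,0,0,0],
    [30,0,0,-12,0,0,0],
    [30,0,0,-8,0,0,0],
    [30,0,0,-4,0,0,0],
  ],
)

```text
time_s: 12.0
tcp_pos: [0.4803, -0.1828, 0.0798]
ee_rot: [[0.925, -0.38, -0.002], [-0.38, -0.925, 0.0], [-0.002, 0.001, -1.0]]
wrist_force: [-0.9, -0.1, -1.1]
gripper_width: 0.662
gripper_force: 30.0
```

Emit:
drive_tool(
  rows=[
    [30,0,0,-3,0,0,0],
    [30,0,0,-3,0,0,0],
    [30,0,0,-2,0,0,0],
    [30,0,0,-1,0,0,0],
    [30,0,0,0,0,0,0],
  ],
)

```text
time_s: 12.42
tcp_pos: [0.4808, -0.1832, 0.0721]
ee_rot: [[0.925, -0.381, 0.0], [-0.381, -0.925, -0.0], [0.0, -0.0, -1.0]]
wrist_force: [0.6, 0.3, -1.3]
gripper_width: 0.663
gripper_force: 30.0
```

Emit:
drive_tool(
  rows=[
    [30,0,0,-1.2,0,0,0],
    [30,0,0,-1,0,0,0],
    [30,0,0,0,0,0,0],
  ],
)

```text
time_s: 12.67
tcp_pos: [0.4806, -0.1832, 0.0697]
ee_rot: [[0.925, -0.381, 0.0], [-0.381, -0.925, 0.0], [0.0, -0.0, -1.0]]
wrist_force: [-0.5, -0.3, -2.0]
gripper_width: 0.661
gripper_force: 30.0
```

Emit:
drive_tool(
  rows=[
    [30,0,0,-0.7,0,0,0],
    [30,0,0,0,0,0,0],
  ],
)

```text
time_s: 12.83
tcp_pos: [0.4806, -0.1832, 0.0689]
ee_rot: [[0.925, -0.381, -0.0], [-0.381, -0.925, 0.0], [-0.0, 0.0, -1.0]]
wrist_force: [0.4, -0.2, -1.9]
gripper_width: 0.661
gripper_force: 30.0
```

Emit:
drive_tool(
  rows=[
    [30,0,0,-0.8,0,0,0],
    [30,0,0,-0.6,0,0,0],
    [30,0,0,0,0,0,0],
  ],
)

```text
time_s: 13.08
tcp_pos: [0.4809, -0.1833, 0.0684]
ee_rot: [[0.925, -0.381, 0.0], [-0.381, -0.925, -0.0], [0.001, 0.0, -1.0]]
wrist_force: [-1.6, 0.1, 4.7]
gripper_width: 0.659
gripper_force: 30.0
```

Emit:
drive_tool(
  rows=[
    [100,0,0,0,0,0,0],
    [100,0,0,0,0,0,0],
    [100,0,0,0,0,0,0],
    [100,0,0,0,0,0,0],
  ],
)

```text
time_s: 13.42
tcp_pos: [0.4807, -0.1833, 0.0674]
ee_rot: [[0.925, -0.381, 0.0], [-0.381, -0.925, -0.0], [0.0, 0.0, -1.0]]
wrist_force: [0.2, 0.6, -0.5]
gripper_width: 0.879
gripper_force: 0.0
```

Emit:
drive_tool(
  rows=[
    [100,0,0,10,0,0,0],
    [100,0,0,30,0,0,0],
    [100,0,0,35,0,0,0],
    [100,0,0,25,0,0,0],
    [100,0,0,0,0,0,0],
  ],
)

```text
time_s: 13.83
tcp_pos: [0.4843, -0.184, 0.1741]
ee_rot: [[0.925, -0.38, 0.013], [-0.38, -0.925, -0.003], [0.013, -0.002, -1.0]]
wrist_force: [1.0, -0.9, 0.4]
gripper_width: 1.003
gripper_force: 0.0
```

```bash
python3 m.py .076 .076; python3 - <<'E'
from h import *
s=sense()
for n in ['scene','top','wrist']:
    c=capture(n);P=cloud(c,np.ones((384,512),bool),s)
    print(circ(P,.056,.027,np.array([.580,-.044]),.004))
E
```

```text
[ 0.4843 -0.184   0.1741]
scene (array([ 0.4791, -0.1837]), 163, np.float64(0.0748))
scene (array([ 0.4791, -0.1837]), 163, np.float64(0.0748))
top (array([ 0.4797, -0.1819]), 38, np.float64(0.0757))
top (array([ 0.4797, -0.1819]), 38, np.float64(0.0757))
wrist (array([ 0.4804, -0.183 ]), 1039, np.float64(0.074))
wrist (array([ 0.4804, -0.183 ]), 1039, np.float64(0.074))
(array([ 0.5807, -0.0439]), 148, np.float64(0.0568))
(array([ 0.58 , -0.044]), 0, np.float64(nan))
(array([ 0.5824, -0.044 ]), 1231, np.float64(0.0571))
  return _methods._mean(a, axis=axis, dtype=dtype,
  ret = ret.dtype.type(ret / rcount)
```

Emit:
drive_tool(
  rows=[
    [100,20.1,27.8,0,0,0,0],
    [100,20.1,27.8,0,0,0,0],
    [100,20.1,27.8,0,0,0,0],
    [100,20.1,27.8,0,0,0,0],
    [100,20.1,27.8,0,0,0,0],
  ],
)

```text
time_s: 14.55
tcp_pos: [0.5813, -0.043, 0.1663]
ee_rot: [[0.925, -0.381, -0.003], [-0.381, -0.925, -0.001], [-0.002, 0.001, -1.0]]
wrist_force: [0.0, -0.4, -1.0]
gripper_width: 1.001
gripper_force: 0.0
```

Emit:
drive_tool(
  rows=[
    [100,0,0,0,0,0,0],
    [100,0,0,0,0,0,0],
    [100,0,0,0,0,0,0],
  ],
)

```text
time_s: 14.8
tcp_pos: [0.5803, -0.0443, 0.1662]
ee_rot: [[0.925, -0.381, -0.003], [-0.381, -0.925, -0.0], [-0.003, 0.002, -1.0]]
wrist_force: [-0.7, 0.2, 0.3]
gripper_width: 0.999
gripper_force: 0.0
```

```bash
python3 w.py .056 .027 .581 -.044
```

```text
[ 0.5803 -0.0443  0.1662] (array([ 0.5823, -0.0431]), 999, np.float64(0.056))
```

Emit:
drive_tool(
  rows=[
    [100,1.2,0.6,-35,0,0,0],
    [100,0,0,-35,0,0,0],
    [100,0,0,-25,0,0,0],
    [100,0,0,-16,0,0,0],
    [100,0,0,-10,0,0,0],
  ],
)

```text
time_s: 15.27
tcp_pos: [0.5801, -0.0451, 0.0442]
ee_rot: [[0.924, -0.383, -0.005], [-0.383, -0.924, -0.001], [-0.004, 0.002, -1.0]]
wrist_force: [0.5, -0.2, 0.0]
gripper_width: 1.003
gripper_force: 0.0
```

Emit:
drive_tool(
  rows=[
    [30,0,0,0,0,0,0],
    [30,0,0,0,0,0,0],
    [30,0,0,0,0,0,0],
    [30,0,0,0,0,0,0],
    [30,0,0,0,0,0,0],
  ],
)

```text
time_s: 15.68
tcp_pos: [0.5831, -0.0436, 0.0479]
ee_rot: [[0.925, -0.381, 0.003], [-0.381, -0.925, 0.0], [0.002, -0.001, -1.0]]
wrist_force: [0.2, 0.0, 0.4]
gripper_width: 0.708
gripper_force: 0.0
```

Emit:
drive_tool(
  rows=[
    [30,0,0,0,0,0,0],
    [30,0,0,0,0,0,0],
    [30,0,0,0,0,0,0],
    [30,0,0,0,0,0,0],
  ],
)

```text
time_s: 16.02
tcp_pos: [0.5831, -0.0435, 0.0478]
ee_rot: [[0.925, -0.38, 0.002], [-0.38, -0.925, 0.0], [0.002, -0.001, -1.0]]
wrist_force: [-1.2, 0.9, 5.4]
gripper_width: 0.669
gripper_force: 30.0
```

Emit:
drive_tool(
  rows=[
    [30,0,0,15,0,0,0],
    [30,0,0,30,0,0,0],
    [30,0,0,35,0,0,0],
    [30,0,0,30,0,0,0],
    [30,-20.4,-27.9,0,0,0,0],
  ],
)

```text
time_s: 16.43
tcp_pos: [0.5692, -0.0689, 0.1632]
ee_rot: [[0.927, -0.375, 0.017], [-0.375, -0.927, 0.0], [0.016, -0.007, -1.0]]
wrist_force: [2.3, -1.3, -0.3]
gripper_width: 0.662
gripper_force: 30.0
```

Emit:
drive_tool(
  rows=[
    [30,-20.4,-27.9,0,0,0,0],
    [30,-20.4,-27.9,0,0,0,0],
    [30,-20.4,-27.9,0,0,0,0],
    [30,-20.4,-27.9,0,0,0,0],
    [30,0,0,0,0,0,0],
  ],
)

```text
time_s: 16.85
tcp_pos: [0.4755, -0.1858, 0.1556]
ee_rot: [[0.923, -0.386, -0.005], [-0.386, -0.923, 0.001], [-0.005, 0.001, -1.0]]
wrist_force: [0.3, 0.2, -1.8]
gripper_width: 0.666
gripper_force: 30.0
```

Emit:
drive_tool(
  rows=[
    [30,0,0,0,0,0,0],
    [30,0,0,0,0,0,0],
    [30,0,0,0,0,0,0],
  ],
)

```text
time_s: 17.1
tcp_pos: [0.4809, -0.1826, 0.1563]
ee_rot: [[0.925, -0.38, 0.0], [-0.38, -0.925, 0.0], [-0.0, -0.0, -1.0]]
wrist_force: [0.5, -1.1, -1.7]
gripper_width: 0.667
gripper_force: 30.0
```

```bash
python3 m.py .075 .166
```

```text
[ 0.4809 -0.1826  0.1563]
scene (array([ 0.4791, -0.1837]), 175, np.float64(0.0744))
scene (array([ 0.4791, -0.1818]), 142, np.float64(0.1656))
top (array([ 0.4795, -0.1822]), 29, np.float64(0.0748))
top (array([ 0.4791, -0.1803]), 33, np.float64(0.166))
wrist (array([ 0.4806, -0.183 ]), 734, np.float64(0.074))
wrist (array([ 0.4806, -0.1819]), 2339, np.float64(0.1646))
```

Emit:
drive_tool(
  rows=[
    [30,0,-1.5,-12,0,0,0],
    [30,0,0,-12,0,0,0],
    [30,0,0,-6,0,0,0],
    [30,0,0,-3,0,0,0],
    [30,0,0,-3,0,0,0],
  ],
)

```text
time_s: 17.67
tcp_pos: [0.4807, -0.1844, 0.1203]
ee_rot: [[0.925, -0.38, -0.0], [-0.38, -0.925, -0.0], [-0.0, 0.0, -1.0]]
wrist_force: [-0.6, 0.5, -1.6]
gripper_width: 0.666
gripper_force: 30.0
```

Emit:
drive_tool(
  rows=[
    [30,0,0,-2,0,0,0],
    [30,0,0,-2,0,0,0],
    [30,0,0,-1,0,0,0],
    [30,0,0,-0.5,0,0,0],
    [30,0,0,0,0,0,0],
  ],
)

```text
time_s: 18.08
tcp_pos: [0.4804, -0.1847, 0.1152]
ee_rot: [[0.925, -0.381, 0.0], [-0.381, -0.925, -0.0], [0.0, -0.0, -1.0]]
wrist_force: [-0.5, 0.5, -2.0]
gripper_width: 0.667
gripper_force: 30.0
```

Emit:
drive_tool(
  rows=[
    [30,0,0,-0.6,0,0,0],
    [30,0,0,0,0,0,0],
  ],
)

```text
time_s: 18.25
tcp_pos: [0.4804, -0.1847, 0.1145]
ee_rot: [[0.925, -0.381, 0.0], [-0.381, -0.925, 0.0], [0.0, -0.0, -1.0]]
wrist_force: [-0.2, 0.1, -2.3]
gripper_width: 0.665
gripper_force: 30.0
```

Emit:
drive_tool(
  rows=[
    [30,0,0,-0.7,0,0,0],
    [30,0,0,-0.5,0,0,0],
    [30,0,0,0,0,0,0],
  ],
)

```text
time_s: 18.5
tcp_pos: [0.4806, -0.1847, 0.1137]
ee_rot: [[0.925, -0.381, 0.001], [-0.381, -0.925, -0.0], [0.001, -0.0, -1.0]]
wrist_force: [-0.6, 0.2, 3.4]
gripper_width: 0.668
gripper_force: 30.0
```

Emit:
drive_tool(
  rows=[
    [100,0,0,0,0,0,0],
    [100,0,0,0,0,0,0],
    [100,0,0,0,0,0,0],
    [100,0,0,0,0,0,0],
  ],
)

```text
time_s: 18.83
tcp_pos: [0.4804, -0.1847, 0.1132]
ee_rot: [[0.925, -0.381, 0.0], [-0.381, -0.925, -0.0], [0.0, 0.0, -1.0]]
wrist_force: [0.2, 0.6, 0.9]
gripper_width: 0.885
gripper_force: 0.0
```

Emit:
drive_tool(
  rows=[
    [100,0,0,10,0,0,0],
    [100,0,0,30,0,0,0],
    [100,0,0,35,0,0,0],
    [100,0,0,25,0,0,0],
    [100,0,0,0,0,0,0],
  ],
)

```text
time_s: 19.25
tcp_pos: [0.4838, -0.1855, 0.2202]
ee_rot: [[0.925, -0.38, 0.013], [-0.38, -0.925, -0.003], [0.013, -0.002, -1.0]]
wrist_force: [0.7, 0.5, 0.6]
gripper_width: 0.995
gripper_force: 0.0
```

```bash
python3 m.py .124 .124; python3 - <<'E'
from h import *
s=sense()
for n in ['scene','top']:
    c=capture(n);P=cloud(c,np.ones((384,512),bool),s)
    print(circ(P,.047,.006,np.array([.463,.355]),.004,.02),circ(P,.013,.02,np.array([.463,.355]),.004,.033))
    t=P[(P[:,2]>.07)&(P[:,0]>.25)&(P[:,0]<.75)&(P[:,1]>.2)&(P[:,1]<.7)]
    print(len(t), np.round(np.percentile(t,[1,10,50,90,99],0),3))
    H,_,_=np.histogram2d(t[:,0],t[:,1],bins=[np.arange(.25,.76,.05),np.arange(.2,.71,.05)]);print(H.astype(int))
E
```

```text
[ 0.4838 -0.1855  0.2202]
scene (array([ 0.4779, -0.1849]), 164, np.float64(0.123))
scene (array([ 0.4779, -0.1849]), 164, np.float64(0.123))
top (array([ 0.4786, -0.1833]), 37, np.float64(0.1235))
top (array([ 0.4786, -0.1833]), 37, np.float64(0.1235))
wrist (array([ 0.4796, -0.1842]), 1060, np.float64(0.1221))
wrist (array([ 0.4796, -0.1842]), 1060, np.float64(0.1221))
(array([0.462 , 0.3524]), 20, np.float64(0.0452)) (array([0.4617, 0.3544]), 144, np.float64(0.0121))
1934 [[0.326 0.474 0.071]
 [0.37  0.484 0.076]
 [0.535 0.523 0.107]
 [0.58  0.592 0.19 ]
 [0.601 0.685 0.224]]
[[  0   0   0   0   0   0   0   0   0   0]
 [  0   0   0   0   0   0  72  58  19   0]
 [  0   0   0   0   0   0 120   0   0   0]
 [  0   0   0   0   0   0 139   0   0   0]
 [  0   0   0   0   0   0  91  41  55  54]
 [  0   0   0   0   0 211 315  74  26  19]
 [  0   0   0   0   0 315 242  53   0   0]
 [  0   0   0   0   0   6  24   0   0   0]
 [  0   0   0   0   0   0   0   0   0   0]
 [  0   0   0   0   0   0   0   0   0   0]]
(array([0.4639, 0.3542]), 27, np.float64(0.0471)) (array([0.4638, 0.3559]), 237, np.float64(0.0135))
1941 [[0.322 0.476 0.071]
 [0.33  0.49  0.086]
 [0.534 0.529 0.113]
 [0.582 0.638 0.192]
 [0.6   0.692 0.222]]
[[  0   0   0   0   0   0   0   0   0   0]
 [  0   0   0   0   0   0  47  87  78  71]
 [  0   0   0   0   0   0  70   0   0   0]
 [  0   0   0   0   0   0 131   0   0   0]
 [  0   0   0   0   0   0  70  10  25  31]
 [  0   0   0   0   0 106 260 115  57  50]
 [  0   0   0   0   0 234 394  85   0   0]
 [  0   0   0   0   0   1  19   0   0   0]
 [  0   0   0   0   0   0   0   0   0   0]
 [  0   0   0   0   0   0   0   0   0   0]]
```

Stack of three is home (coarse rim at z 0.123 m). Now the lid, turning the tool so that the gripper body stays clear of the tall things at y > 0.47.

Emit:
drive_tool(
  rows=[
    [100,-1.2,36,0,0,0,0],
    [100,-1.2,36,0,0,0,0],
    [100,-1.2,36,0,0,0,-0.1],
    [100,-1.2,36,0,0,0,-0.1],
    [100,-1.2,36,0,0,0,-0.1],
  ],
)

```text
time_s: 19.92
tcp_pos: [0.4734, -0.0034, 0.2121]
ee_rot: [[0.767, -0.641, -0.003], [-0.641, -0.767, -0.001], [-0.001, 0.002, -1.0]]
wrist_force: [0.6, -0.8, 0.7]
gripper_width: 0.997
gripper_force: 0.0
```

Emit:
drive_tool(
  rows=[
    [60,-1.2,36,0,0,0,-0.1],
    [60,-1.2,36,0,0,0,-0.1],
    [60,-1.2,36,0,0,0,-0.1],
    [60,-1.2,36,0,0,0,-0.1],
    [60,-1.2,36,0,0,0,-0.1],
  ],
)

```text
time_s: 20.33
tcp_pos: [0.4674, 0.1768, 0.2121]
ee_rot: [[0.367, -0.93, -0.002], [-0.93, -0.367, -0.002], [0.001, 0.003, -1.0]]
wrist_force: [0.3, -0.1, -0.9]
gripper_width: 0.705
gripper_force: 0.0
```

Emit:
drive_tool(
  rows=[
    [60,-1.2,36,-10,0,0,-0.1],
    [60,-1.2,36,-10,0,0,0],
    [60,-1.2,36,-10,0,0,0],
    [60,-1.2,36,-10,0,0,0],
    [60,-1.2,35,-10,0,0,0],
  ],
)

```text
time_s: 20.75
tcp_pos: [0.4615, 0.3557, 0.1613]
ee_rot: [[0.277, -0.961, -0.002], [-0.961, -0.277, -0.002], [0.002, 0.002, -1.0]]
wrist_force: [0.3, 0.0, 0.3]
gripper_width: 0.605
gripper_force: 0.0
```

Emit:
drive_tool(
  rows=[
    [60,0,0,0,0,0,0],
    [60,0,0,0,0,0,0],
    [60,0,0,0,0,0,0],
  ],
)

```text
time_s: 21.0
tcp_pos: [0.4618, 0.3538, 0.1619]
ee_rot: [[0.277, -0.961, -0.002], [-0.961, -0.277, -0.003], [0.002, 0.003, -1.0]]
wrist_force: [-0.3, 0.1, -0.4]
gripper_width: 0.6
gripper_force: 0.0
```

```bash
python3 w.py .046 .006 .463 .354 w5.png;  python3 w.py .012 .021 .463 .354
```

```text
[0.4618 0.3538 0.1619] (array([0.4629, 0.3552]), 250, np.float64(0.046))
[0.4621 0.3534 0.1626] (array([0.4622, 0.3572]), 1778, np.float64(0.0124))
```

View pics/w5.png

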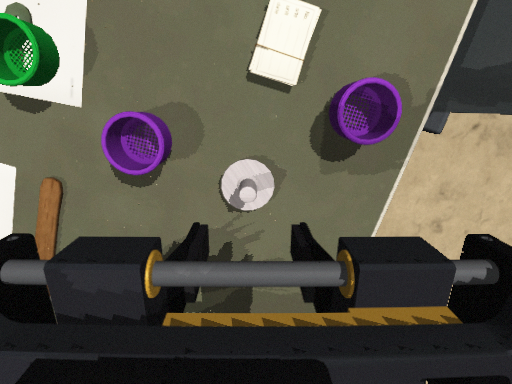

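Lid knob at (248,190), fingers free of both purple sieves. Descending.

Emit:
drive_tool(
  rows=[
    [60,0.3,0.8,-35,0,0,0],
    [60,0,0,-35,0,0,0],
    [60,0,0,-30,0,0,0],
    [60,0,0,-15,0,0,0],
    [60,0,0,-9,0,0,0],
  ],
)

```text
time_s: 21.52
tcp_pos: [0.4621, 0.3529, 0.0373]
ee_rot: [[0.274, -0.962, -0.003], [-0.962, -0.274, -0.003], [0.002, 0.003, -1.0]]
wrist_force: [-0.2, -0.6, 0.4]
gripper_width: 0.603
gripper_force: 0.0
```

Emit:
drive_tool(
  rows=[
    [5,0,0,0,0,0,0],
    [5,0,0,0,0,0,0],
    [5,0,0,0,0,0,0],
    [5,0,0,0,0,0,0],
    [5,0,0,0,0,0,0],
  ],
)

```text
time_s: 21.93
tcp_pos: [0.4632, 0.3558, 0.0407]
ee_rot: [[0.276, -0.961, 0.002], [-0.961, -0.276, 0.002], [-0.002, -0.002, -1.0]]
wrist_force: [0.9, 0.7, -0.0]
gripper_width: 0.302
gripper_force: 0.0
```

Emit:
drive_tool(
  rows=[
    [5,0,0,0,0,0,0],
    [5,0,0,0,0,0,0],
    [5,0,0,0,0,0,0],
    [5,0,0,0,0,0,0],
    [5,0,0,0,0,0,0],
  ],
)

```text
time_s: 22.35
tcp_pos: [0.463, 0.3556, 0.04]
ee_rot: [[0.277, -0.961, 0.001], [-0.961, -0.277, 0.001], [-0.0, -0.001, -1.0]]
wrist_force: [-1.2, -1.4, 4.5]
gripper_width: 0.2
gripper_force: 30.0
```

Emit:
drive_tool(
  rows=[
    [5,0,0,15,0,0,0],
    [5,0,0,30,0,0,0],
    [5,0,0,35,0,0,0],
    [5,0,0,35,0,0,0],
    [5,1.1,-20,25,0,0,0],
  ],
)

```text
time_s: 22.77
tcp_pos: [0.4646, 0.3379, 0.1817]
ee_rot: [[0.279, -0.96, 0.003], [-0.96, -0.279, 0.003], [-0.002, -0.004, -1.0]]
wrist_force: [1.6, 0.6, 0.2]
gripper_width: 0.195
gripper_force: 30.0
```

Emit:
drive_tool(
  rows=[
    [5,1.1,-36,10,0,0,0],
    [5,1.1,-36,0,0,0,0],
    [5,1.1,-36,0,0,0,0],
    [5,1.1,-36,0,0,0,0],
    [5,1.1,-36,0,0,0,0],
  ],
)

```text
time_s: 23.18
tcp_pos: [0.4682, 0.1533, 0.1885]
ee_rot: [[0.277, -0.961, -0.002], [-0.961, -0.277, -0.0], [-0.0, 0.002, -1.0]]
wrist_force: [0.5, 0.1, -1.3]
gripper_width: 0.199
gripper_force: 30.0
```

Emit:
drive_tool(
  rows=[
    [5,1.1,-36,0,0,0,0],
    [5,1.1,-36,0,0,0,0],
    [5,1.1,-36,0,0,0,0],
    [5,1.1,-36,0,0,0,0],
    [5,1.1,-36,0,0,0,0],
  ],
)

```text
time_s: 23.6
tcp_pos: [0.4737, -0.0265, 0.1886]
ee_rot: [[0.276, -0.961, -0.001], [-0.961, -0.276, 0.0], [-0.001, 0.001, -1.0]]
wrist_force: [0.7, 0.6, -1.6]
gripper_width: 0.197
gripper_force: 30.0
```

Emit:
drive_tool(
  rows=[
    [5,1.1,-36,0,0,0,0],
    [5,1.1,-36,0,0,0,0],
    [5,1.1,-36,0,0,0,0],
    [5,1.1,-36,0,0,0,0],
    [5,1.2,-16,0,0,0,0],
  ],
)

```text
time_s: 24.02
tcp_pos: [0.4794, -0.1878, 0.1883]
ee_rot: [[0.273, -0.962, -0.002], [-0.962, -0.273, 0.0], [-0.001, 0.002, -1.0]]
wrist_force: [0.3, 0.6, -2.2]
gripper_width: 0.194
gripper_force: 30.0
```

Emit:
drive_tool(
  rows=[
    [5,0,0,0,0,0,0],
    [5,0,0,0,0,0,0],
    [5,0,0,0,0,0,0],
  ],
)

```text
time_s: 24.27
tcp_pos: [0.4798, -0.1843, 0.1886]
ee_rot: [[0.276, -0.961, -0.001], [-0.961, -0.276, 0.001], [-0.001, 0.001, -1.0]]
wrist_force: [-0.9, 0.8, -1.0]
gripper_width: 0.2
gripper_force: 30.0
```

```bash
python3 - <<'E'
from h import *
s=sense();print(np.round(s['tcp_pos'],4))
a=np.array([.479,-.1845])
for n in ['scene','top','wrist']:
    s=sense();c=capture(n);P=cloud(c,np.ones((384,512),bool),s)
    if n=='scene': save(c,'s2.png')
    if n=='wrist': save(c,'w6.png')
    q=P[(np.hypot(*(P[:,:2]-a).T)<.033)&(P[:,2]>.15)&(P[:,2]<.18)]
    print(n,'rim',circ(P,.1235,.027,a,.003,.033),'disc',circ(P,.162,.027,a,.005,.033))
    d=P[(np.hypot(*(P[:,:2]-a).T)<.04)&(abs(P[:,2]-.162)<.006)]
    if len(d)>10: print((np.percentile(d,1,0)+np.percentile(d,99,0))/2, np.ptp(d,0))
E
python3 -c "
import cv2
a=cv2.imread('pics/s2.png')[170:300,270:400];b=cv2.imread('pics/w6.png')
a=cv2.resize(a,(384,384),interpolation=cv2.INTER_CUBIC);b=b[:,60:444]
cv2.imwrite('pics/c.png',cv2.hconcat([a,b]))"
```

```text
[ 0.4798 -0.1843  0.1886]
scene rim (array([ 0.4781, -0.1851]), 141, np.float64(0.123)) disc (array([ 0.4836, -0.1823]), 312, np.float64(0.1621))
[ 0.478061   -0.18458397  0.16150693] [0.05680532 0.05624205 0.0070783 ]
top rim (array([ 0.4785, -0.1833]), 30, np.float64(0.1231)) disc (array([ 0.4726, -0.1926]), 72, np.float64(0.1624))
[ 0.46767611 -0.16606431  0.16278139] [0.02886531 0.0242477  0.00960929]
wrist rim (array([ 0.4791, -0.1846]), 599, np.float64(0.122)) disc (array([ 0.4779, -0.1766]), 2623, np.float64(0.1615))
[ 0.48068162 -0.19199393  0.16269785] [0.05679181 0.04504066 0.01033989]
```

View pics/c.png

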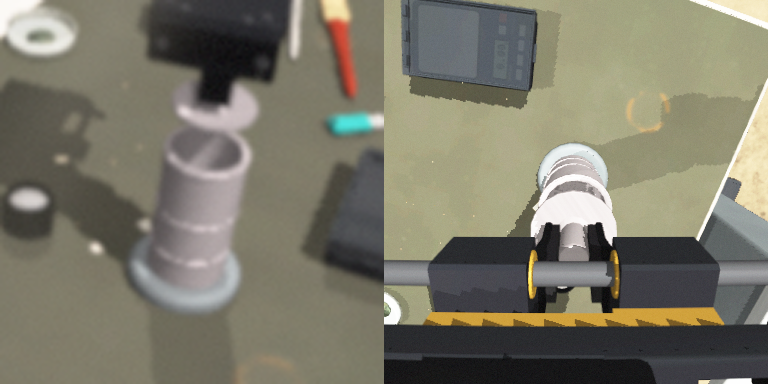

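The lid hangs level over the column, with the disc centred over the coarse rim to within 1 mm. Lowering.

Emit:
drive_tool(
  rows=[
    [5,0,-0.4,-10,0,0,0],
    [5,0,0,-8,0,0,0],
    [5,0,0,-5,0,0,0],
    [5,0,0,-3,0,0,0],
    [5,0,0,-2,0,0,0],
  ],
)

```text
time_s: 24.83
tcp_pos: [0.48, -0.1851, 0.1603]
ee_rot: [[0.277, -0.961, -0.002], [-0.961, -0.277, 0.0], [-0.001, 0.001, -1.0]]
wrist_force: [-0.7, -0.6, -2.1]
gripper_width: 0.197
gripper_force: 30.0
```

Emit:
drive_tool(
  rows=[
    [5,0,0,-2,0,0,0],
    [5,0,0,-2,0,0,0],
    [5,0,0,-1,0,0,0],
    [5,0,0,0,0,0,0],
  ],
)

```text
time_s: 25.17
tcp_pos: [0.4803, -0.1853, 0.1561]
ee_rot: [[0.276, -0.961, -0.0], [-0.961, -0.276, 0.0], [-0.0, 0.0, -1.0]]
wrist_force: [-0.2, -0.2, -0.8]
gripper_width: 0.198
gripper_force: 30.0
```

Emit:
drive_tool(
  rows=[
    [5,0,0,-0.7,0,0,0],
    [5,0,0,0,0,0,0],
  ],
)

```text
time_s: 25.33
tcp_pos: [0.4804, -0.1853, 0.1557]
ee_rot: [[0.276, -0.961, 0.0], [-0.961, -0.276, -0.0], [0.0, -0.0, -1.0]]
wrist_force: [0.3, -0.7, -1.3]
gripper_width: 0.198
gripper_force: 30.0
```

Emit:
drive_tool(
  rows=[
    [5,0,0,-0.7,0,0,0],
    [5,0,0,-0.5,0,0,0],
    [5,0,0,0,0,0,0],
  ],
)

```text
time_s: 25.58
tcp_pos: [0.4803, -0.1852, 0.1543]
ee_rot: [[0.276, -0.961, -0.0], [-0.961, -0.276, 0.0], [-0.0, 0.0, -1.0]]
wrist_force: [0.5, 0.2, -1.9]
gripper_width: 0.195
gripper_force: 30.0
```

Emit:
drive_tool(
  rows=[
    [5,0,0,-0.6,0,0,0],
    [5,0,0,-0.5,0,0,0],
    [5,0,0,0,0,0,0],
  ],
)

```text
time_s: 25.83
tcp_pos: [0.4806, -0.1854, 0.154]
ee_rot: [[0.277, -0.961, 0.001], [-0.961, -0.277, -0.001], [0.001, -0.001, -1.0]]
wrist_force: [-1.0, 0.4, 4.7]
gripper_width: 0.195
gripper_force: 30.0
```

Emit:
drive_tool(
  rows=[
    [60,0,0,0,0,0,0],
    [60,0,0,0,0,0,0],
    [60,0,0,0,0,0,0],
    [60,0,0,0,0,0,0],
    [60,0,0,0,0,0,0],
  ],
)

```text
time_s: 26.25
tcp_pos: [0.4803, -0.1852, 0.1531]
ee_rot: [[0.276, -0.961, -0.0], [-0.961, -0.276, 0.0], [-0.0, 0.0, -1.0]]
wrist_force: [0.3, -0.7, 0.0]
gripper_width: 0.488
gripper_force: 0.0
```

Emit:
drive_tool(
  rows=[
    [60,0,0,10,0,0,0],
    [60,0,0,20,0,0,0],
    [60,0,0,30,0,0,0],
    [60,0,0,30,0,0,0],
    [60,0,0,0,0,0,0],
  ],
)

```text
time_s: 26.67
tcp_pos: [0.4838, -0.1862, 0.2505]
ee_rot: [[0.278, -0.961, 0.013], [-0.961, -0.278, -0.004], [0.007, -0.012, -1.0]]
wrist_force: [-0.1, 0.8, 1.5]
gripper_width: 0.601
gripper_force: 0.0
```

Emit:
drive_tool(
  rows=[
    [60,0,0,0,0,0,0],
    [60,0,0,0,0,0,0],
    [60,0,0,0,0,0,0],
  ],
)

```text
time_s: 26.92
tcp_pos: [0.4796, -0.1851, 0.2423]
ee_rot: [[0.276, -0.961, -0.002], [-0.961, -0.276, 0.001], [-0.001, 0.002, -1.0]]
wrist_force: [-0.3, -0.3, -0.6]
gripper_width: 0.596
gripper_force: 0.0
```

```bash
python3 - <<'E'
from h import *
a=np.array([.479,-.185])
for n in ['scene','wrist']:
    s=sense();c=capture(n);P=cloud(c,np.ones((384,512),bool),s)
    if n=='scene': cv2.imwrite('pics/e.png',cv2.resize(c['frame'][130:300,250:400,::-1],None,fx=3.3,fy=3.3,interpolation=cv2.INTER_CUBIC))
    r=np.hypot(*(P[:,:2]-a).T)
    d=P[(r<.04)&(abs(P[:,2]-.128)<.005)];k=P[(r<.012)&(P[:,2]>.15)&(P[:,2]<.175)]
    print(n,'disc',np.round((np.percentile(d,1,0)+np.percentile(d,99,0))/2,4),np.median(d[:,2]),'knob top',np.percentile(k[:,2],95),np.median(k,0))
print(s['time_s'],s['wrist_force'])
E
```

```text
scene disc [ 0.4787 -0.1858  0.1277] 0.12762250546811826 knob top 0.1625767786465041 [ 0.47564389 -0.18685343  0.15945143]
wrist disc [ 0.4801 -0.1852  0.127 ] 0.1264261066014758 knob top 0.16121013378843016 [ 0.48058849 -0.18668714  0.15996783]
26.9667 [-0.9215487  -0.36389904 -0.33083369]
```

View pics/e.png

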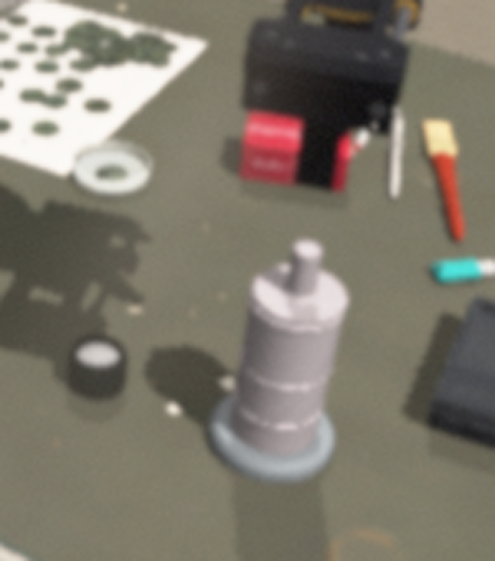

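The column stands upright and closed, and the knob top at z 0.162 m matches full seating. Handing in.

```bash
python3 -c "
from station import *
print(finish_job())"
```

```text
the job is handed in; nothing more can be done
None
```

I stacked the pan, fine sieve, coarse sieve and lid on the base and handed the job in at about 27 s; the last pictures showed the column upright and at full seated height, but the hand-in returned no verdict.

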